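Fill the airbrush's air canister at the tilted nipple

ROBOT

A 6-joint arm with a two-finger parallel gripper is mounted at the origin on the work surface. World frame = base frame: x ahead of the robot, y to its left, z up, the work surface at z = 0. Lengths are in m, angles in rad, forces in N, time in s.
With the tool pointing down it reaches from about 0.2 to 0.875 m from the base axis. Payload 3.4 kg.
Tool frame: the origin (TCP) lies between the finger pads; the fingertips stand 25 mm ahead of it and the grasp point (between the pads) lies 6 mm ahead of it (r.nose_length is the z of the fingertips in the tool frame, in m); z points along the fingers, y is the line along which they close (so a half turn about z gives the same grasp; the last joint's range is limited). The gripper opens to 94 mm and grips with 3 to 60 N. Pads are 16 mm wide; open, the fingers measure 119 mm over their backs; the gripper's body (75 mm by 177 mm) begins 78 mm behind the grasp point.
Start: joints at [-1.457, 0.276, 1.505, -0, 1.361, -0.121], TCP at [0.134, -0.559, 0.205] pointing down, gripper open.
Joint ranges: [-2.89, 2.89], [-0.75, 2.08], [0.22, 2.7], [-1.18, 4.32], [0.11, 2.71], [-2.7, 2.7]. Speed limits (rad/s): [2.57, 2.57, 3.14, 3.14, 3.14, 3.14].

INTERFACE

Orientations are given as a unit quaternion [w, x, y, z].
In Python, from plant import r, gripper_to, inverse_kinematics, vision, models, telemetry gives the robot as it stands. Calls block until the motion is done:
- r.move_to(position, orientation): joint-space move of the TCP to a pose.
- r.move_l(position, rot=None, vel=0.15, guard=None): straight line of the TCP; rot=None keeps the orientation; vel is the mean speed in m/s. With guard (N) it stops when the force on the tool has changed by that much, and returns True; else False.
- r.movej(angles): joint-space move.
- gripper_to(opening, f_grip=None): finger opening in m; f_grip is the grip in N (None keeps the last); returns when the fingers have stopped.
- r.hold(seconds).
- inverse_kinematics(position, orientation): joint angles nearest the present ones, or None.
- vision.snapshot(name): name is "scene" or "top" or "wrist"; returns the picture (400x640x3 uint8, red, green, blue); there is no depth.
- vision.get_calibration(name): a dict with "fx", "fy", "cx", "cy" (pixels), "D" ([k1, k2, p1, p2, k3] as OpenCV has them; the pictures are not rectified), "position" and "orientation" of the camera in the world. Camera axes: x right, y down, z forward; pixel columns grow to the right and rows downward; lengths in m; the calibration is good to about 2 mm. A picture is of the moment at which its call begins: read the wrist's pose just before it. get_calibration takes no time and is no camera call; for the wrist camera it gives the pose at the moment of the call.
A pose or a line that the arm cannot do raises r.PlanningError and nothing moves.
- r.sign_off(): hands the job in; it is judged then, once.
Trained networks look in the newest picture that a camera, given by its name, has taken for a name from the list of things; names that differ only in an ending like _2 or _b are one class to them, and where a whole thing is asked for, a point or a joint stands for the part that bears it (a point fixed in the world has none). Each returns a list of dicts, best first, with "score" (0 to 1); they miss things now and then, are a little off and sometimes report something else, mostly with a low value. They report only what shows in the picture. A call takes as long as a camera call.
- models.boxes_of(thing, camera): "at" ([x, y, z] in m, in world coordinates, good to about 4 mm: the middle of the surface that is visible of it).
- models.regions_of(thing, camera): "pixels" (400x640 bool, what is visible of it).
- models.mark_of(thing, camera): "at" ([x, y, z] in m, in world coordinates, good to about 4 mm: a listed point, or the origin of a listed thing).
Readings, each from a call of its own:
- telemetry.current_t(): time.
- telemetry.current_joints(): joint angles.
- telemetry.current_dq(): joint speeds.
- telemetry.current_joint_efforts(): joint torques, N m.
- telemetry.current_ee_pos(): TCP position.
- telemetry.current_tool_rot(): TCP orientation.
- telemetry.current_wrist_force(): force on the tool from outside, world axes, zero at the start.
- telemetry.current_torque(): the same for the moment, N m.
- telemetry.current_opening(): finger opening in m.
- telemetry.current_finger_force(): force on a finger pad.
Only numpy, scipy, OpenCV 4.12 (cv2) and the standard library are available. Lean on these libraries where they do the work, as an engineer would, in place of code of your own. Each camera call takes 0.05 s, during which the arm holds its last target. There are 200 camera calls.

TASK

Switch on the filling station by pressing the three round keys of its control box one at a time: the largest, then the middle-sized one, then the smallest. Then take the air canister by its square grip, set its coupler squarely on the tilted nipple of the filling block and press it straight down along the nipple until it snaps past the two spring catches and the steel sleeve is fully down. Keep it pressed there against the spring and finish while still gripping and holding it so; do not knock the other things on the bench about.

Things in the scene. Friction and masses are not known exactly. Their poses are not given: they have to be found in the camera images.
- canister: air canister, loose, about 0.16 kg, 110 mm tall, stands upright on the bench on its coupler. Origin: centre of the open coupler mouth (the underside); z runs up its axis. From the mouth up: brass coupler tube, outer diameter 30, bore 17 wide and 27 deep, with a round bead of outer diameter 36, widest 3 above the mouth; aluminium tank of diameter 44 from 27 to 64; then the grip
- canister_grip (a point): middle of the canister's square black plastic grip, on the axis, 85 mm above the coupler mouth. The grip is 26 x 26 mm (sides along the canister's x and y) and runs from 64 to 106 mm above the mouth, with a flat disc 18 mm wide and 4 mm high on top; below it the flat top of the tank is a shoulder that fingertips can push on
- nipple: brass nipple on the tilted head of the filling station, fixed. Origin: foot of the nipple in the middle of the head's sloping face (66 x 74 mm), 62 mm above the bench; z runs out along the nipple, leaning 25 degrees from vertical; y is level. The nipple is 13 mm in diameter, straight to z = 25 mm, then tapers to a blunt tip at z = 32 mm. The station's grey base is 140 x 110 x 28 mm
- catch_mid (a point): point on the nipple's axis level with its two ball catches, 21.5 mm from its foot. They sit in steel posts (26 mm high, inner faces at y = +25 and -25 mm), poke in to 15.5 mm from the axis and give outward on springs. The bead meets them with the mouth 23 mm from the foot; the push peaks at about 15 N, falls to 4 N as the bead snaps past; they are shut behind it at 14 mm
- nipple_tip (a point): blunt tip of the nipple, 32 mm from its foot along its axis
- sleeve (a joint): travel (m) of the spring-loaded steel sleeve, diameter 28 mm, that slides along the nipple: 0 up (its top face at nipple z = 20 mm), 0.009 fully down (z = 11 mm), a firm stop. The coupler mouth lands on its top face and pushes it down; its spring pushes back with 7 N at first, 12 N fully down. Let go after the snap, the spring lifts it back to about 0.006
- control_box: grey control box lying fixed on the bench, 75 x 185 x 25 mm, origin under its centre, long side along its y; three round white keys in black round housings stand in a row on its top, 57 mm apart, in any order
- hull: bystander: open green model vehicle hull, 160 x 80 x 45 mm, loose, origin under its centre
- jar_a: bystander: small paint jar, diameter 34, 45 mm tall, loose, white cap, origin under its centre
- jar_b: bystander: small paint jar, diameter 34, 45 mm tall, loose, black cap, origin under its centre
- thinner: bystander: thinner can, diameter 52, 100 mm tall, loose, origin under its centre
- kit_box: bystander: carton, 100 x 150 x 45 mm, loose, origin under its centre
- driver: bystander: screwdriver with wooden handle, 150 mm long, lying on the bench
- sanding_block: bystander: cork sanding block, 70 x 35 x 25 mm, loose, origin under its centre
- key_large (a joint): travel (m) of the large key, 34 mm in diameter: 0 up, 0.006 fully down, springs back; about 1.4 N starts it and 4.5 N takes it fully down; counts as pressed beyond 0.004
- key_large_top (a point): centre of the top face of the large key, 47 mm above the bench when up; the black housing round it (16 mm wider than the key) is 10 mm lower, so the key stays proud of it when fully down
- key_medium (a joint): travel (m) of the medium key, 24 mm in diameter: 0 up, 0.006 fully down, springs back; about 1.4 N starts it and 4.5 N takes it fully down; counts as pressed beyond 0.004
- key_medium_top (a point): centre of the top face of the medium key, 47 mm above the bench when up; the black housing round it (16 mm wider than the key) is 10 mm lower, so the key stays proud of it when fully down
- key_small (a joint): travel (m) of the small key, 16 mm in diameter: 0 up, 0.006 fully down, springs back; about 1.4 N starts it and 4.5 N takes it fully down; counts as pressed beyond 0.004
- key_small_top (a point): centre of the top face of the small key, 47 mm above the bench when up; the black housing round it (16 mm wider than the key) is 10 mm lower, so the key stays proud of it when fully down

How it is judged:
By the outcome, as a careful person would: the job done as asked, in the order asked, and still so for the second after the job is handed in, while the arm keeps its last pose, push and grip.
It also fails if it takes over 64 s, if anything falls off the work surface, if the arm or the gripper's body presses on something with over 40 N, if the wrist force passes 120 N, or if a joint passes its speed limit or range.

## Working session

There is one attempt and no reset: what is moved stays moved. The work goes in short steps, each a Python script; the robot and the scene stay as the last script left them, time stands still between calls to the robot, and variables do not carry over. Pictures are saved under pics/ and viewed, at most 10 in all, crops included, and the job is handed in when it is done.

```bash
ls; mkdir -p pics; python3 - <<'E'
from plant import r, vision, models, telemetry
import cv2, numpy as np
ims=[]
for c in ["scene","top"]:
    im=vision.snapshot(c); cv2.imwrite(f"pics/{c}0.png",im[:,:,::-1])
    k=vision.get_calibration(c); print(c,k)
    for t in ["canister","canister_grip","nipple","catch_mid","nipple_tip","control_box","key_large_top","key_medium_top","key_small_top","hull","jar_a","thinner","kit_box"]:
        try: print(t,[(np.round(d["at"],4).tolist(),round(d["score"],2)) for d in models.mark_of(t,c)[:3]])
        except Exception as e: print(t,e)
print(telemetry.current_t())
E
```

```text
pics
scene {'fx': 421.5288563815962, 'fy': 421.5288563815962, 'cx': 319.7339437284154, 'cy': 194.6772978033164, 'D': array([0.03476458, 0.        , 0.        , 0.        , 0.        ]), 'position': array([1.09968707, 0.32726798, 0.87775238]), 'orientation': array([-0.15272814,  0.47836902,  0.82211013, -0.26827623])}
canister [([0.5373, -0.3059, -0.0006], 0.79)]
canister_grip [([0.538, -0.3029, 0.0859], 0.57)]
nipple [([0.5436, 0.0261, 0.063], 0.5)]
catch_mid [([0.5333, 0.0323, 0.077], 0.6)]
nipple_tip [([0.5295, 0.0304, 0.0927], 0.66)]
control_box [([0.5004, 0.2502, -0.0006], 0.96)]
key_large_top [([0.5157, 0.1943, 0.0487], 0.55), ([0.7499, 0.2627, -0.001], 0.41)]
key_medium_top [([0.503, 0.2466, 0.0478], 0.66)]
key_small_top [([0.4876, 0.3085, 0.051], 0.43)]
hull [([0.6849, -0.2883, -0.0001], 0.65), ([0.5156, 0.1909, 0.0455], 0.44)]
jar_a [([0.4241, -0.0939, -0.0006], 0.78)]
thinner [([0.7483, 0.2616, -0.0018], 0.75), ([0.6515, 0.1917, 0.002], 0.56)]
kit_box [([0.8147, 0.0519, -0.0006], 0.9)]
top {'fx': 370.5871293034308, 'fy': 370.5871293034308, 'cx': 322.746304403866, 'cy': 201.8
[... 450 characters left out ...]
0.3505, 0.001], 0.6)]
nipple_tip [([0.5, 0.2497, 0.0533], 0.64), ([0.5373, -0.3092, 0.0826], 0.59), ([0.5316, 0.0265, 0.09], 0.57)]
control_box [([0.5004, 0.2493, 0.0034], 0.86), ([0.6888, -0.2848, 0.0048], 0.57)]
key_large_top [([0.3776, 0.057, -0.0001], 0.59), ([0.5127, 0.1934, 0.0482], 0.44)]
key_medium_top [([0.5376, -0.3046, 0.0013], 0.4), ([0.4945, 0.249, 0.0525], 0.39)]
key_small_top [([0.4194, -0.0963, -0.0002], 0.58), ([0.4893, 0.3001, 0.0463], 0.57)]
hull [([0.6893, -0.2862, -0.0006], 0.87)]
jar_a [([0.42, -0.098, -0.0004], 0.73)]
thinner [([0.7465, 0.2612, 0.0007], 0.8), ([0.4963, 0.2497, 0.002], 0.27)]
kit_box [([0.8084, 0.0571, 0.002], 0.68), ([0.3761, 0.058, 0.0034], 0.41)]
1.4
```

View pics/scene0.png

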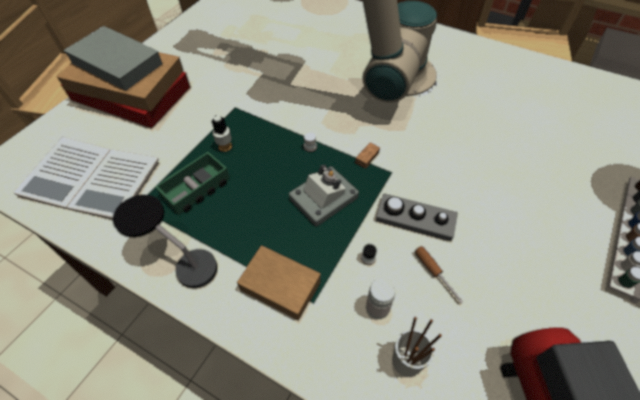

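View pics/top0.png

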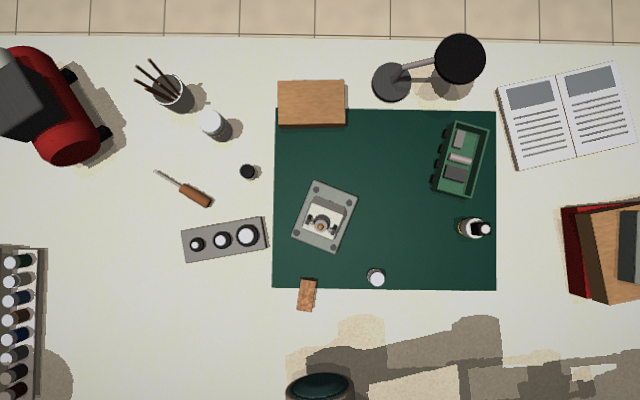

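The top view shows the large key at (247,236), medium at (222,240) and small at (197,245). The nipple on its tilted head is at (322,222), leaning towards the robot and left. The canister grip is at about (480,230), with jar_a at (376,277) and the hull at (460,160).

```bash
cat > h.py <<'E'
from plant import r, gripper_to, inverse_kinematics, vision, models, telemetry
import cv2, numpy as np
from scipy.spatial.transform import Rotation as Ro
def q2R(q): return Ro.from_quat(np.roll(q,-1)).as_matrix()
def R2q(R): return np.roll(Ro.from_matrix(R).as_quat(),1)
def down(yaw): # tool y along yaw direction, z down
    y=np.array([np.cos(yaw),np.sin(yaw),0]); z=np.array([0,0,-1.]); return np.c_[np.cross(y,z),y,z]
def cal(c):
    k=vision.get_calibration(c); k["K"]=np.array([[k["fx"],0,k["cx"]],[0,k["fy"],k["cy"]],[0,0,1]]); k["R"]=q2R(k["orientation"]); return k
def ray(k,px): 
    u=cv2.undistortPoints(np.array(px,float).reshape(-1,1,2),k["K"],k["D"]).reshape(-1,2)
    return (k["R"]@np.c_[u,np.ones(len(u))].T).T
def onz(k,px,z):
    d=ray(k,px); return k["position"]+d*((z-k["position"][2])/d[:,2])[:,None]
def proj(k,P):
    P=np.atleast_2d(P); rv=cv2.Rodrigues(k["R"].T)[0]; t=-k["R"].T@k["position"]
    return cv2.projectPoints(P.astype(float),rv,t,k["K"],k["D"])[0].reshape(-1,2)
def shot(c,name):
    k=cal(c); im=vision.snapshot(c); cv2.imwrite(f"pics/{name}.png",im[:,:,::-1]); np.save(f"pics/{name}.npy",dict(k=k,im=im),allow_pickle=True); return k,im
def load(name): d=np.load(f"pics/{name}.npy",allow_pickle=True).item(); return d["k"],d["im"]
E
python3 - <<'E'
from h import *
k=cal("top"); im=cv2.imread("pics/top0.png")
for c in [(247,236),(222,240),(197,245)]:
    m=np.zeros(im.shape[:2],np.uint8); cv2.circle(m,c,13,255,-1)
    w=((im.min(2)>185)&(m>0)).astype(np.uint8)
    n,l,s,ce=cv2.connectedComponentsWithStats(w); i=np.argmin([np.hypot(*(ce[j]-c)) for j in range(1,n)])+1
    print(s[i][2:],ce[i],onz(k,ce[i],.047).round(4))
R0=q2R(telemetry.current_tool_rot()); p0=telemetry.current_ee_pos(); kw=cal("wrist")
print("cam in tool",R0.T@(kw["position"]-p0),(R0.T@kw["R"]).round(3),kw["fx"],R0.round(3))
E
```

```text
[ 14  14 155] [245.39354839 235.4516129 ] [[0.5105 0.191  0.047 ]]
[ 9  9 68] [219.94117647 240.02941176] [[0.4996 0.2466 0.047 ]]
[ 6  6 28] [194.53571429 244.64285714] [[0.4886 0.3021 0.047 ]]
cam in tool [ 0.06522915 -0.00138808 -0.18080246] [[ 0.    -0.974 -0.227]
 [ 1.     0.    -0.   ]
 [ 0.    -0.227  0.974]] 294.17680765552444 [[ 0.973  0.233 -0.   ]
 [ 0.233 -0.973 -0.   ]
 [-0.     0.    -1.   ]]
```

```bash
python3 - <<'E'
from h import *
t=telemetry.current_t()
gripper_to(0.0,30)
q=R2q(down(.19)); r.move_to([.4996,.2466,.16],q)
k,im=shot("wrist","w1")
est=np.array([[.5105,.191,.047],[.4996,.2466,.047],[.4886,.3021,.047]])
pp=proj(k,est); print(pp.round(1))
vis=im[:,:,::-1].copy()
for p in pp: cv2.drawMarker(vis,tuple(int(v) for v in p),(0,0,255),0,10,1)
cv2.imwrite("pics/w1m.png",vis)
for n in["key_large_top","key_medium_top","key_small_top"]: print(n,[(np.round(d["at"],4).tolist(),round(d["score"],2)) for d in models.mark_of(n,"wrist")[:2]])
print(t,telemetry.current_t(),telemetry.current_opening(),telemetry.current_wrist_force(),telemetry.current_ee_pos())
E
```

```text
[[322.4 250.2]
 [322.2 198.4]
 [321.8 142.2]]
key_large_top []
key_medium_top [([0.4957, 0.2469, 0.0497], 0.74)]
key_small_top [([0.4895, 0.3055, 0.0475], 0.7)]
1.4 6.1167 0.0002996913491615927 [0.13378624 0.23609361 0.29757517] [0.49983251 0.24617131 0.15999654]
```

View pics/w1m.png

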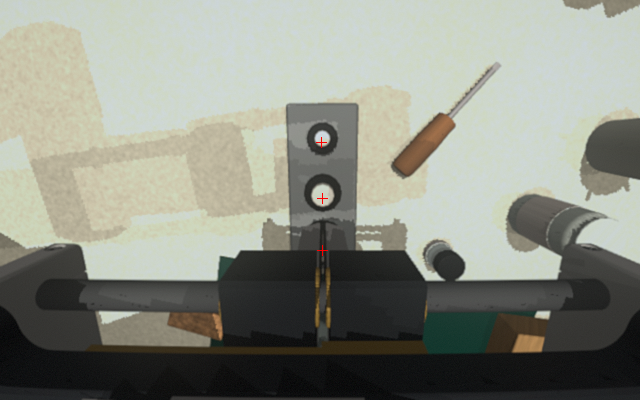

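The wrist view shows the medium key at about (322,193) and the small one at (321,138). Both sit about 4 px further along the row than my marks, so I'll measure them precisely from this picture, then press.

```bash
python3 - <<'E'
from h import *
k,im=load("w1")
C=[]
for c in [(322,193),(321,138)]:
    # black housing ring outer contour (at z=.037) and white key centroid
    m=np.zeros(im.shape[:2],np.uint8); cv2.circle(m,c,14,255,-1)
    w=((im.min(2)>130)&(m>0)).astype(np.uint8); n,l,s,ce=cv2.connectedComponentsWithStats(w)
    i=1+np.argmin(np.hypot(*(ce[1:]-c).T)); C.append(onz(k,ce[i],.047)[0]); print(s[i],ce[i],C[-1].round(4))
C=np.array(C); print(np.linalg.norm(C[0]-C[1]))
wm,ws=C
top=np.array([[.5105,.191,.047],[.4996,.2466,.047],[.4886,.3021,.047]])
off=((C-top[1:]).mean(0))*.6; keys=top+off; print(off,keys.round(4))
q=R2q(down(.19)); nl=r.nose_length
for p in keys:
    r.move_to([p[0],p[1],.047+nl+.012],q)
    f0=telemetry.current_wrist_force()
    g=r.move_l([p[0],p[1],.047+nl-.009],vel=.02,guard=7)
    print(g,telemetry.current_ee_pos().round(4)-[0,0,nl],(telemetry.current_wrist_force()-f0).round(2),telemetry.current_t())
    r.move_l([p[0],p[1],.047+nl+.015],vel=.1)
E
```

```text
[312 184  22  22 370] [322.19459459 194.71081081] [0.4989 0.2504 0.047 ]
[315 131  15  15 181] [321.92265193 137.92265193] [0.488  0.3061 0.047 ]
0.056773567536439404
[-4.10575096e-04  2.36119916e-03 -8.32667268e-18] [[0.5101 0.1934 0.047 ]
 [0.4992 0.249  0.047 ]
 [0.4882 0.3045 0.047 ]]
False [0.5102 0.1934 0.0381] [ 0.15 -0.14 -0.09] 7.775
False [0.4993 0.249  0.0381] [ 0.21  0.38 -0.46] 9.7083
False [0.4883 0.3045 0.0381] [-1.98 -1.46  0.58] 11.6417
```

```bash
python3 - <<'E'
from h import *
print(r.nose_length, telemetry.current_opening(), telemetry.current_ee_pos(), telemetry.current_wrist_force())
p=[.4882,.3045]
r.move_l([*p,.047+r.nose_length-.009],vel=.05,guard=7)
print(telemetry.current_ee_pos(),telemetry.current_wrist_force())
k,im=shot("scene","s1"); k2,im2=shot("wrist","w2")
c=proj(k,[.49,.3,.06])[0].astype(int); a=im[max(c[1]-60,0):c[1]+60,c[0]-60:c[0]+60]
a=cv2.resize(a,(400,400),interpolation=cv2.INTER_CUBIC)
b=cv2.resize(im2[150:350,220:420],(400,400))
cv2.imwrite("pics/v3.png",np.hstack([a,b])[:,:,::-1])
E
```

```text
0.025 0.0005566722723280293 [0.48854476 0.30463599 0.08754632] [ 0.50145094 -1.5088982   0.39527925]
[0.48816291 0.30447957 0.06267308] [ 0.10311124 -0.10901886 -0.15540465]
```

View pics/v3.png

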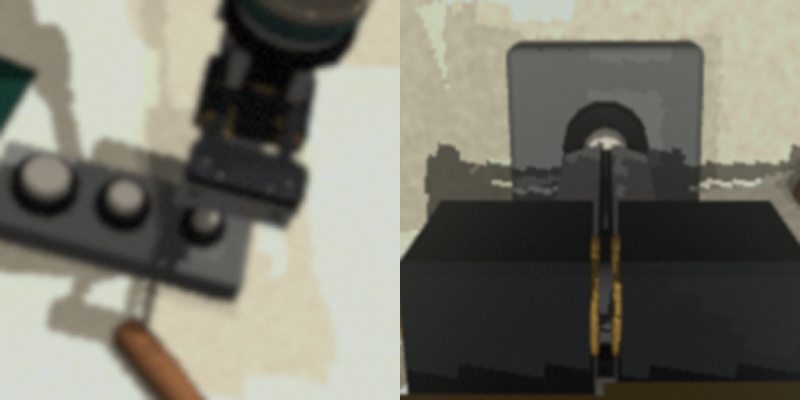

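The wrist crop shows the closed fingertips ending at about (322,225) in the full image. The small key is partly visible just beyond them, so I'll check where the tips should project against where they are.

```bash
python3 - <<'E'
from h import *
k,im=load("w2")
P=telemetry.current_ee_pos();R=q2R(telemetry.current_tool_rot())
for v in [[0,0,.025],[.008,0,.025],[-.008,0,.025]]: print(v,proj(k,P+R@np.array(v)).round(1))
for z in (.047,.041): print(z,proj(k,[[.4882,.3045,z],[.488,.3061,z],[.4882+.19*-.008,.3045+.008,z]]).round(1))
# row 100..230 profile on col 322 of brightness
print(im[195:235,318:327].min(2).mean(1).astype(int))
for n in["key_small_top","control_box"]: print(n,[(np.round(d["at"],4).tolist(),round(d["score"],2)) for d in models.mark_of(n,"wrist")[:2]])
e0=telemetry.current_joint_efforts()
for z in (.0615,.060,.0585):
    g=r.move_l([.4882,.3045,z],vel=.01,guard=6); print(g,telemetry.current_ee_pos().round(4),telemetry.current_wrist_force().round(2),(telemetry.current_joint_efforts()-e0).round(2))
    if g: break
E
```

```text
[0, 0, 0.025] [[322.7 225.8]]
[0.008, 0, 0.025] [[322.7 215.3]]
[-0.008, 0, 0.025] [[322.7 236.1]]
0.047 [[322.3 229.8]
 [322.5 227.6]
 [322.3 218.7]]
0.041 [[322.3 227.1]
 [322.5 225. ]
 [322.3 216.3]]
[ 97 102 105 107 102  78  47  31  33  38  40  38  38  37  37  35  35  33
  40  61  81  89  96 116 153 166 153 136 120  91  60  47  46  45  43  40
  37  38  38  38]
key_small_top [([0.4896, 0.3063, 0.0469], 0.42)]
control_box []
False [0.4882 0.3045 0.0615] [-0.47 -0.75  0.49] [ 0.   -0.16  0.04 -0.    0.   -0.  ]
False [0.4881 0.3045 0.0599] [0.07 0.7  0.16] [ 0.   -0.18  0.11 -0.    0.   -0.  ]
False [0.4881 0.3045 0.0584] [-0.47  0.81  0.17] [ 0.   -0.21  0.17 -0.    0.   -0.  ]
```

```bash
python3 - <<'E'
from h import *
k,im=shot("scene","s2"); k2,im2=shot("top","t2")
P=telemetry.current_ee_pos()
pts=np.array([P-[0,0,.025],P,P+[0,0,.053],[.4882,.3045,.047],[.4992,.249,.047],[.5101,.1934,.047]])
out=[]
for kk,i in((k,im),(k2,im2)):
    pp=proj(kk,pts); c=pp[3].astype(int); x0,y0=c[0]-40,c[1]-40
    a=cv2.resize(i[y0:y0+80,x0:x0+80],(400,400),interpolation=cv2.INTER_CUBIC)[:,:,::-1].copy()
    for j,p in enumerate(pp): cv2.circle(a,tuple(int(v) for v in (p-[x0,y0]+.5)*5),3,[(0,0,255),(0,255,0),(255,0,0),(0,255,255),(0,255,255),(0,255,255)][j],-1)
    out.append(a)
cv2.imwrite("pics/v4.png",np.hstack(out)); print(telemetry.current_t(),telemetry.current_opening(),telemetry.current_finger_force())
E
```

```text
13.8667 0.00045334440505916313 0.0
```

View pics/v4.png

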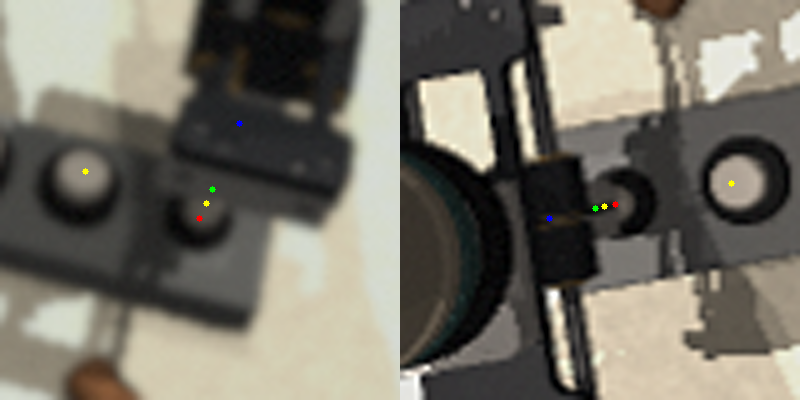

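The fingertip projects onto the small key, yet there is no contact force. The fingers may be effectively shorter than stated or the sensing dull, so I'll lift and probe on the large key (to keep the order), logging force and efforts.

```bash
python3 - <<'E'
from h import *
q=R2q(down(.19)); x,y=.5101,.1934
r.move_l([.4882,.3045,.09],vel=.1); r.move_to([x,y,.09],q)
k,im=shot("wrist","w5")
print(telemetry.current_joint_efforts().round(2),telemetry.current_wrist_force().round(2))
for z in np.arange(.074,.046,-.003):
    g=r.move_l([x,y,z],vel=.02,guard=6); print(g,telemetry.current_ee_pos().round(4)[2],telemetry.current_wrist_force().round(2),telemetry.current_joint_efforts()[1:3].round(2))
    if g: break
print(telemetry.current_t())
E
```

```text
[-7.700e-01 -3.980e+01 -2.019e+01  0.000e+00  3.000e-02 -0.000e+00] [ 1.17 -0.22 -1.01]
False 0.0741 [ 0.6   0.32 -0.08] [-40.  -19.7]
False 0.0709 [-0.07  0.85  0.04] [-40.12 -19.6 ]
False 0.0678 [-0.01  0.15 -0.52] [-40.19 -19.47]
False 0.0648 [ 0.37 -0.48  0.48] [-40.26 -19.36]
False 0.0618 [ 0.29 -0.64  0.46] [-40.33 -19.25]
False 0.0588 [ 1.03  0.39 -0.37] [-40.4  -19.13]
False 0.0558 [0.09 0.7  0.03] [-40.48 -19.01]
False 0.0528 [-0.55 -0.65 -0.81] [-40.55 -18.9 ]
False 0.0498 [-0.12  1.32  0.09] [-40.63 -18.78]
False 0.0469 [ 0.8  -0.19 -0.26] [-40.72 -18.71]
18.5583
```

```bash
python3 - <<'E'
from h import *
k,im=shot("wrist","w6"); k2,im2=shot("scene","s6")
P=telemetry.current_ee_pos();R=q2R(telemetry.current_tool_rot())
a=im[150:350,220:420].copy()
a=cv2.resize(a,(400,400),interpolation=cv2.INTER_CUBIC)
c=proj(k2,[.51,.1934,.047])[0].astype(int); b=cv2.resize(im2[c[1]-40:c[1]+40,c[0]-40:c[0]+40],(400,400),interpolation=cv2.INTER_CUBIC)
cv2.imwrite("pics/v5.png",np.hstack([a,b])[:,:,::-1])
print(proj(k,P+(R@np.array([[0,0,.025],[0,0,.006],[0,0,-.03],[0,0,-.072]]).T).T).round(0),proj(k,[.51,.1934,.047]))
for n in["key_large_top","key_medium_top","key_small_top"]: print(n,[(np.round(d["at"],4).tolist(),round(d["score"],2)) for d in models.mark_of(n,"wrist")[:2]])
E
```

```text
[[322. 226.]
 [322. 235.]
 [323. 257.]
 [323. 298.]] [[322.49220907 237.69429816]]
key_large_top [([0.5104, 0.1914, 0.0448], 0.96)]
key_medium_top [([0.4994, 0.2454, 0.0499], 0.65)]
key_small_top [([0.4888, 0.3084, 0.0503], 0.71)]
```

View pics/v5.png

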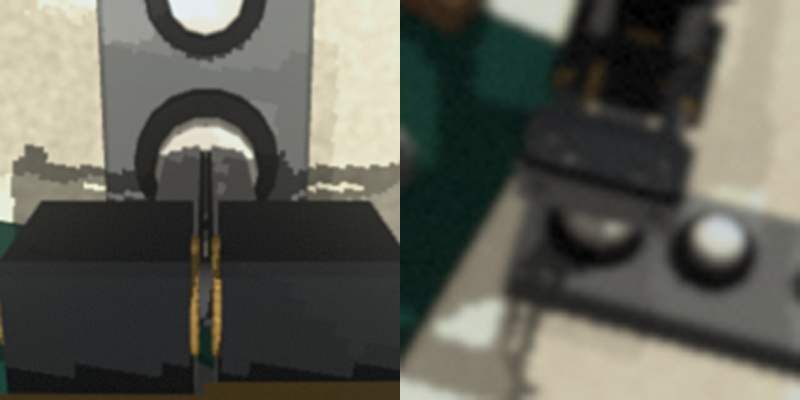

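The wrist crop shows the finger ends still in front of the large key's white top (about y=150 in the crop), with part of the key visible and not depressed. The real tips look clearly shorter than the nominal 25 mm, so I'll probe further down with the guard.

```bash
python3 - <<'E'
from h import *
x,y=.5101,.1934
for z in np.arange(.045,.018,-.002):
    g=r.move_l([x,y,z],vel=.02,guard=4); f=telemetry.current_wrist_force(); print(g,telemetry.current_ee_pos().round(4)[2],f.round(2),telemetry.current_joint_efforts()[1:3].round(2))
    if g or f[2]>3.5: break
print(telemetry.current_t())
E
```

```text
False 0.0452 [ 1.13 -0.14  2.48] [-39.63 -18.  ]
False 0.0431 [1.22 0.76 2.99] [-39.14 -17.63]
False 0.0411 [-1.27  0.1   4.77] [-38.63 -17.26]
19.5583
```

Contact with the key starts at TCP z ≈ 0.047 and reaches 4.8 N at 0.041. So the tips sit at the TCP itself, not 25 mm ahead, and the wrist view agrees. The large key is now fully down, so I'll go on with tip offset 0.

```bash
python3 - <<'E'
from h import *
q=R2q(down(.19))
def press(p):
    g=r.move_l([p[0],p[1],.0405],vel=.03,guard=8)
    print(g,telemetry.current_ee_pos().round(4),telemetry.current_wrist_force().round(2)); r.hold(.1)
press((.5101,.1934)); r.move_l([.5101,.1934,.06],vel=.1)
for p in [(.4992,.249),(.4884,.305)]:
    r.move_to([*p,.058],q); press(p); r.move_l([*p,.06],vel=.1)
gripper_to(.094)
r.move_l([.4884,.305,.2],vel=.3)
# view nipple from above: camera sits at tool +x
T=np.array([.544,.022,0]); d=np.array([-.907,.42])
yaw=np.arctan2(-d[0],d[1])*0+np.arctan2(d[1],d[0])+np.pi/2   # tool y level, perpendicular to lean
for s in (1,-1):
    print(s,down(yaw+(s<0)*np.pi)[:,0].round(2), inverse_kinematics([.51,.04,.24],R2q(down(yaw+(s<0)*np.pi))))
print(telemetry.current_t())
E
```

```text
False [0.5103 0.1935 0.0407] [-0.81  0.16  5.17]
True [0.4995 0.2483 0.0408] [-0.57  0.28  4.67]
True [0.4887 0.3042 0.0408] [-0.46 -0.09  4.36]
1 [ 0.91 -0.42  0.  ] [-5.78102775e-02  1.61070055e-01  1.57168918e+00 -4.44089210e-16
  1.40883342e+00  1.94665160e+00]
-1 [-0.91  0.42  0.  ] [-5.78102775e-02  1.61070055e-01  1.57168918e+00 -4.44089210e-16
  1.40883342e+00 -1.19494106e+00]
25.1083
```

```bash
python3 - <<'E'
from h import *
d=np.array([-.907,.42]); d/=np.linalg.norm(d); a=np.radians(25)
n=np.r_[np.sin(a)*d,np.cos(a)]; F=np.array([.544,.0225,.062])
ny=np.cross([0,0,1],np.r_[d,0])
for s,nm in((1,"nA"),(-1,"nB")):
    z=-n; y=ny*s; R=np.c_[np.cross(y,z),y,z]
    r.move_to(F+n*.11,R2q(R)); k,im=shot("wrist",nm)
    for t in("nipple","nipple_tip","catch_mid"): print(nm,t,[(np.round(m["at"],4).tolist(),round(m["score"],2)) for m in models.mark_of(t,"wrist")[:2]])
    print(R[:,0].round(2),proj(k,[F,F+n*.0215,F+n*.032]).round(1).tolist())
A=load("nA")[1];B=load("nB")[1]
cv2.imwrite("pics/v6.png",np.vstack([cv2.resize(x[90:290,190:450],(780,600))[:, :, ::-1][::1] for x in (A,)]))
cv2.imwrite("pics/v7.png",cv2.resize(B[90:290,190:450],(780,600))[:,:,::-1])
print(telemetry.current_t())
E
```

```text
nA nipple [([0.5458, 0.0229, 0.0626], 0.82)]
nA nipple_tip [([0.5321, 0.0323, 0.0937], 0.68)]
nA catch_mid [([0.5384, 0.0292, 0.0804], 0.8)]
[ 0.82 -0.38  0.42] [[323.6, 197.8], [323.7, 202.8], [323.8, 205.5]]
nB nipple [([0.5455, 0.0204, 0.0643], 0.8), ([0.5349, 0.0266, 0.0781], 0.66)]
nB nipple_tip [([0.5337, 0.0337, 0.0918], 0.58)]
nB catch_mid [([0.8089, 0.054, 0.0019], 0.75), ([0.5372, 0.0297, 0.0827], 0.7)]
[-0.82  0.38 -0.42] [[321.3, 198.7], [321.2, 203.8], [321.2, 206.5]]
29.9667
```

View pics/v6.png

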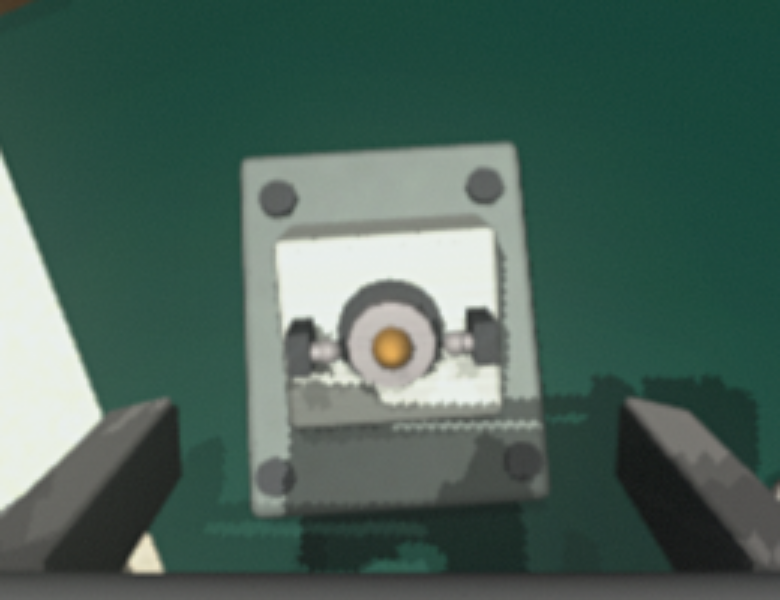

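View pics/v7.png

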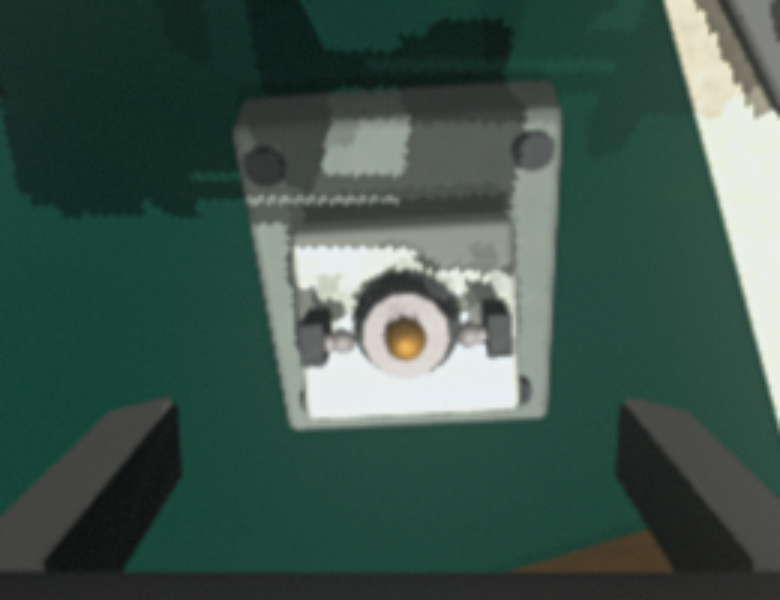

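View A shows the brass tip at crop (392,347), the catch balls at (322,352) and (458,341), and the upper face corners at (277,238) and (495,228). View B shows the tip at (405,339), the balls at (340,342) and (472,334), and the lower face corners at (308,418) and (518,405). I'll fit the nipple pose to all of these, with a camera bias term.

```bash
cat > fit.py <<'E'
from h import *
from scipy.optimize import least_squares
a=np.radians(25)
def pose(x,y,th):
    d=np.array([np.cos(th),np.sin(th),0]); n=np.sin(a)*d+[0,0,np.cos(a)]; Y=np.cross([0,0,1],d); X=np.cross(Y,n)
    return np.array([x,y,.062]),np.c_[X,Y,n]
c=lambda u,v:(190+u/3-.33,90+v/3-.33)
obs={"nA":[c(392,347),c(322,352),c(458,341),c(277,238),c(495,228)],"nB":[c(405,339),c(340,342),c(472,334),c(308,418),c(518,405)]}
# orange centroid of tip
for nm in obs:
    im=load(nm)[1].astype(int); m=(im[...,0]-im[...,2]>50); w=np.zeros_like(m); u,v=map(int,obs[nm][0]); w[v-10:v+11,u-10:u+11]=1; m&=w
    yy,xx=np.nonzero(m); obs[nm][0]=(xx.mean(),yy.mean()); print(nm,obs[nm][0],m.sum())
def res(p):
    x,y,th,bx,by,yb=p; O,R=pose(x,y,th); out=[]
    for nm,s in(("nA",1),("nB",-1)):
        k=dict(load(nm)[0]); kk=dict(k); kk["position"]=k["position"]+k["R"]@[bx,by,0]
        L=np.array([[0,0,.029],[0,-yb*s,.0215],[0,yb*s,.0215],[.033*s0(nm),-.037*s,0],[.033*s0(nm),.037*s,0]])
        e=(proj(kk,O+(R@L.T).T)-np.array(obs[nm])); e[0]*=2; out.append(e)
    return np.r_[np.concatenate(out).ravel(),bx/.002,by/.002]
def s0(nm): return -1  # far-from-lean end
E
cat > runfit.py <<'E'
import fit; from fit import *
best=None
for sg in(1,-1):
  for sA in(1,-1):
    for sB in(1,-1):
      fit.s0=lambda nm:sA if nm=="nA" else sB
      def f(p): return res(p)
      import types
      r0=least_squares(lambda p:np.r_[fit.res(np.r_[p[:5],sg*p[5]])],[.544,.0225,np.arctan2(.42,-.907),0,0,.019])
      if best is None or r0.cost<best[0]: best=(r0.cost,sg,sA,sB,r0.x,r0.fun)
print(best[:4],best[4].round(4),np.degrees(best[4][2])); print(best[5].round(1))
O,R=pose(*best[4][:3]); print("foot",O,"tip",O+R[:,2]*.032); np.savez("nip.npz",O=O,R=R)
E
python3 runfit.py
```

```text
nA (np.float64(319.9917355371901), np.float64(205.3305785123967)) 121
nB (np.float64(325.0792079207921), np.float64(203.84158415841586)) 101
(np.float64(7.80951293952714), -1, -1, -1) [ 5.4410e-01  2.7000e-02  2.7674e+00 -1.0000e-04  4.0000e-04 -2.1000e-02] 158.56299526401327
[ 0.3  1.6  0.6 -1.5 -0.  -0.4 -1.7 -0.3  0.5 -1.2 -0.1 -0.3 -0.2 -0.8
  0.6 -0.3 -0.7  0.5  0.6  1.7 -0.1  0.2]
foot [0.54408574 0.02702177 0.062     ] tip [0.53149753 0.03196441 0.09100185]
```

```bash
python3 - <<'E'
from h import *
r.move_l(telemetry.current_ee_pos()+[-.03,0,.07],vel=.25)
yaw=-.5
r.move_to([.536,-.306,.21],R2q(down(yaw))); k,im=shot("wrist","c1")
for t in("canister","canister_grip"): print(t,[(np.round(m["at"],4).tolist(),round(m["score"],2)) for m in models.mark_of(t,"wrist")[:2]])
print(proj(k,[[.536,-.306,.106],[.536,-.306,.064],[.536,-.306,0]]).round(1),telemetry.current_t(),telemetry.current_joints().round(2))
cv2.imwrite("pics/v8.png",cv2.resize(im[130:280,230:430],(800,600),interpolation=cv2.INTER_CUBIC)[:,:,::-1])
E
```

```text
canister [([0.5382, -0.3065, 0.0027], 0.83)]
canister_grip [([0.5368, -0.3085, 0.0846], 0.89)]
[[324.3 202.2]
 [324.1 193.6]
 [323.9 184. ]] 31.925 [-0.63  0.34  1.4   0.    1.4  -0.13]
```

View pics/v8.png

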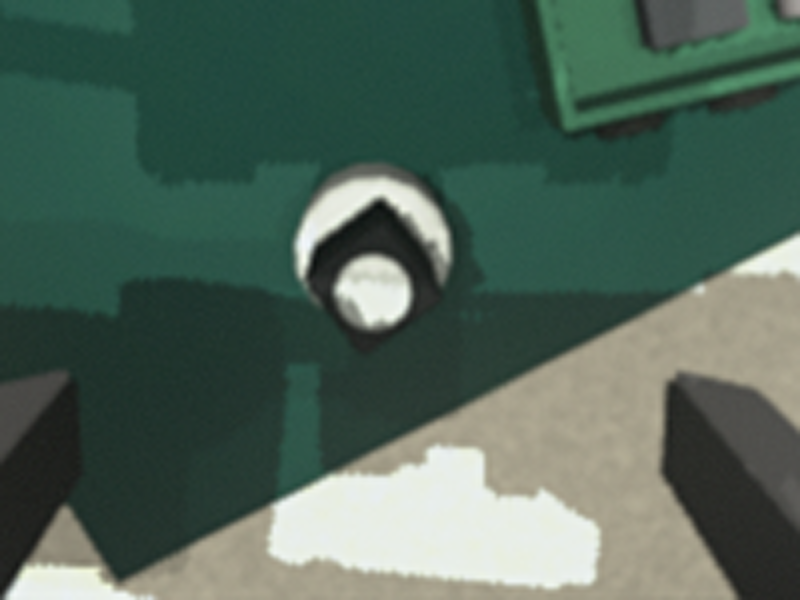

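The picture shows the grip's white top disc at crop (372,291), with grip corners at (310,280), (365,352) and (441,292). The square is turned about 38° in the image. I'll compute the position and yaw from this, then grasp with the tips down on the shoulder (tip at TCP).

```bash
python3 - <<'E'
from h import *
k,im=load("c1"); g=lambda u,v:(230+u/4-.37,130+v/4-.37)
C=onz(k,g(372,291),.110)[0]
L,B,Rr=onz(k,[g(310,280),g(365,352),g(441,292)],.106)
print(C.round(4),np.linalg.norm(L-B),np.linalg.norm(Rr-B))
a1=np.arctan2(*(Rr-B)[1::-1]); a2=np.arctan2(*(L-B)[1::-1])
print(np.degrees([a1,a2]))
th=np.angle(np.exp(4j*a1)+np.exp(4j*a2))/4
print("yaw",np.degrees(th)); 
N=np.load("nip.npz"); O,Rn=N["O"],N["R"]
for j in range(4):
    y=th+j*np.pi/2; y=(y+np.pi)%(2*np.pi)-np.pi
    q=inverse_kinematics([C[0],C[1],.066],R2q(down(y)))
    print(j,np.degrees(y).round(1),None if q is None else q.round(2))
for j in range(8):
    w=j*np.pi/4; Y=Rn[:,1]*np.cos(w)+Rn[:,0]*np.sin(w); z=-Rn[:,2]; T=np.c_[np.cross(Y,z),Y,z]
    q=inverse_kinematics(O+Rn[:,2]*(.011+.064),R2q(T)); q2=inverse_kinematics(O+Rn[:,2]*(.05+.064),R2q(T))
    print("nip",j*45,None if q is None else q.round(2),q2 is not None)
np.savez("can.npz",C=C,th=th)
E
```

```text
[ 0.5349 -0.3045  0.11  ] 0.023028788795461504 0.02446121680075351
[10.83044431 97.69996226]
yaw 9.26520328234357
0 9.3 [-0.63  0.44  1.62 -0.    1.08 -0.79]
1 99.3 [-0.63  0.44  1.62 -0.    1.08 -2.36]
2 -170.7 [-0.63  0.44  1.62 -0.    1.08  2.35]
3 -80.7 [-0.63  0.44  1.62 -0.    1.08  0.78]
nip 0 [ 0.08  0.08  2.07 -0.32  0.62  2.26] True
nip 45 None False
nip 90 [ 0.08  0.08  2.07 -0.32  0.62 -2.46] True
nip 135 [ 0.08  0.08  2.07 -0.32  0.62 -1.67] True
nip 180 [ 0.08  0.08  2.07 -0.32  0.62 -0.89] True
nip 225 [ 0.08  0.08  2.07 -0.32  0.62 -0.1 ] True
nip 270 [ 0.08  0.08  2.07 -0.32  0.62  0.68] True
nip 315 [ 0.08  0.08  2.07 -0.32  0.62  1.47] True
```

```bash
python3 - <<'E'
from h import *
D=np.load("can.npz"); C=np.array([.5353,-.3052]); th=float(D["th"])
qa,qb=R2q(down(th-np.pi/2)),R2q(down(th))
r.move_to([*C,.15],qa); gripper_to(.06,12)
g=r.move_l([*C,.070],vel=.15,guard=5); print("down",g,telemetry.current_ee_pos())
gripper_to(.0,8); print("open",telemetry.current_opening(),telemetry.current_finger_force())
gripper_to(.06,12)
r.move_to([*C,.080],qb)
g=r.move_l([*C,.0615],vel=.03,guard=4); print("down",g,telemetry.current_ee_pos(),telemetry.current_wrist_force().round(1))
gripper_to(0.0,45); print("open",telemetry.current_opening(),telemetry.current_finger_force(),telemetry.current_wrist_force().round(1),telemetry.current_t())
E
```

```text
down False [ 0.53583533 -0.30559436  0.07054684]
open 0.025853796410069664 7.996426820755005
down False [ 0.53540815 -0.30526057  0.06151951] [-0.1  0.3  0.4]
open 0.025531868524551065 51.55728777637705 [-2.3  1.3  9.9] 38.3
```

```bash
python3 - <<'E'
from h import *
p=telemetry.current_ee_pos(); print(p,telemetry.current_opening()); m=float(p[2])
r.move_l([p[0],p[1],.2],vel=.25)
print(telemetry.current_opening(),telemetry.current_wrist_force().round(2),telemetry.current_torque().round(2))
N=np.load("nip.npz"); O,Rn=N["O"],N["R"]; n=Rn[:,2]
# choose the level-y pose nearest present wrist angle
Y=-Rn[:,1]; z=-n; T=np.c_[np.cross(Y,z),Y,z]
r.move_to(O+n*(m+.080),R2q(T)); print(telemetry.current_joints().round(2),telemetry.current_t())
np.savez("grasp.npz",m=m,T=T)
r.move_l(O+n*(m+.040),vel=.15); r.hold(.2)
k,im=shot("scene","s8"); k2,im2=shot("top","t8"); kw,iw=shot("wrist","w8")
out=[]
for kk,i in((k,im),(k2,im2)):
    pp=proj(kk,[O+n*.032,O,O+n*.04,O+n*.150]); c=pp[0].astype(int); x0,y0=c[0]-30,c[1]-30
    a=cv2.resize(i[y0:y0+60,x0:x0+60],(400,400),interpolation=cv2.INTER_CUBIC)[:,:,::-1].copy()
    for q in pp: cv2.circle(a,tuple(int(v) for v in (q-[x0,y0]+.5)*400/60),2,(0,0,255),-1)
    out.append(a)
cv2.imwrite("pics/v9.png",np.hstack(out)); print(telemetry.current_t(),telemetry.current_wrist_force().round(2))
E
```

```text
[ 0.53535356 -0.30583511  0.0637075 ] 0.025531868524551065
0.025531106265524614 [ 0.11 -0.8  -2.34] [-0.06 -0.13  0.02]
[ 0.12 -0.03  2.   -0.28  0.8  -0.92] 40.3583
41.125 [ 0.68  0.44 -1.65]
```

View pics/v9.png

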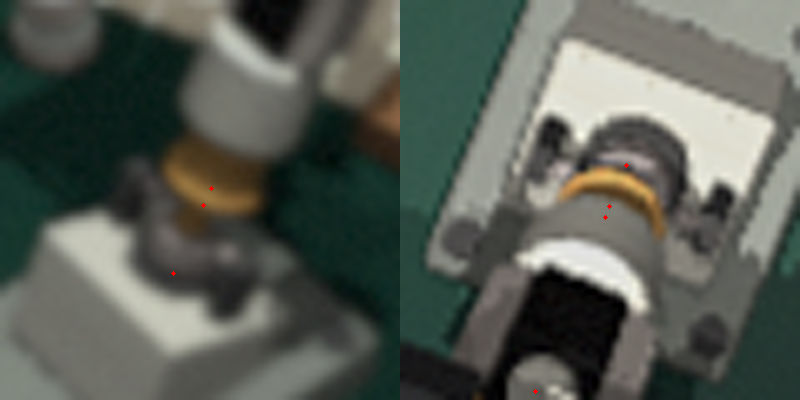

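Both views show the coupler hovering coaxially just above the nipple; the offsets from prediction are common to both parts and within about 2 mm. I'll lower onto the tip with a light guard.

```bash
python3 - <<'E'
from h import *
N=np.load("nip.npz"); O,Rn=N["O"],N["R"]; n=Rn[:,2]; m=float(np.load("grasp.npz")["m"])
f0=telemetry.current_wrist_force(); t0=telemetry.current_torque()
for h in (.034,.031,.029,.027,.0245):
    g=r.move_l(O+n*(m+h),vel=.03,guard=7); p=telemetry.current_ee_pos()
    print(h,g,((p-O)@Rn).round(4)-[0,0,m],(Rn.T@(telemetry.current_wrist_force()-f0)).round(2),(Rn.T@(telemetry.current_torque()-t0)).round(2))
    if g: break
print(telemetry.current_t(),telemetry.current_opening())
E
```

```text
0.034 False [0.0003    0.0001    0.0336925] [ 1.33  1.05 -0.28] [0.06 0.04 0.05]
0.031 False [0.0002    0.0001    0.0307925] [ 0.2   0.25 -0.59] [ 0.01 -0.01  0.04]
0.029 False [0.0001    0.        0.0288925] [ 0.37  0.35 -1.24] [0.02 0.05 0.03]
0.027 False [0.0001    0.0001    0.0268925] [0.73 0.43 0.13] [-0.05 -0.01  0.08]
0.0245 False [0.0001    0.0001    0.0242925] [ 0.5   0.68 -1.11] [0.03 0.1  0.08]
42.475 0.025876743594315434
```

The nipple entered the bore freely with no side load. Now the push past the catches.

```bash
python3 - <<'E'
from h import *
N=np.load("nip.npz"); O,Rn=N["O"],N["R"]; n=Rn[:,2]; m=float(np.load("grasp.npz")["m"])
for h in (.021,.0195,.018,.016,.014,.0125,.0115,.0105,.0098):
    g=r.move_l(O+n*(m+h),vel=.03,guard=30); p=telemetry.current_ee_pos(); f=Rn.T@telemetry.current_wrist_force()
    print(h,g,((p-O)@Rn).round(4)-[0,0,m],f.round(2),(Rn.T@telemetry.current_torque()).round(2))
    if g or f[2]>28 or abs(f[:2]).max()>12: break
print(telemetry.current_t(),telemetry.current_opening(),telemetry.current_finger_force())
E
```

```text
0.021 False [-0.0003     0.0009     0.0213925] [0.33 4.22 4.34] [ 0.92 -0.07  0.03]
0.0195 False [-0.0004     0.0005     0.0198925] [0.29 4.01 6.37] [ 0.83 -0.06 -0.05]
0.018 False [-0.0003     0.0005     0.0181925] [-0.81  5.65  3.54] [ 0.95  0.12 -0.01]
0.016 False [-0.0003     0.0004     0.0154925] [-2.29  4.7  -4.4 ] [1.2  0.48 0.  ]
0.014 False [-0.0004     0.0004     0.0139925] [-0.76  4.86  4.94] [ 1.23  0.18 -0.07]
0.0125 False [-0.0004     0.0004     0.0128925] [0.53 6.12 8.6 ] [ 1.26 -0.02 -0.06]
0.0115 False [-0.0004     0.0004     0.0119925] [ 0.57  5.33 10.31] [ 1.27 -0.01 -0.01]
0.0105 False [-0.0003     0.0004     0.0110925] [0.82 4.52 9.85] [ 1.26  0.01 -0.06]
0.0098 False [-0.0004     0.0004     0.0109925] [ 1.43  4.87 16.9 ] [ 1.3  -0.26 -0.05]
44.7417 0.02550369120285271 51.03309533558786
```

```bash
python3 - <<'E'
from h import *
N=np.load("nip.npz"); O,Rn=N["O"],N["R"]; n=Rn[:,2]; m=float(np.load("grasp.npz")["m"])
def rep():
    p=telemetry.current_ee_pos(); f=np.mean([Rn.T@telemetry.current_wrist_force() for _ in range(5)],0); print(((p-O)@Rn).round(4)-[0,0,m],f.round(2),telemetry.current_t())
for dy in (.0006,.0012):
    r.move_l(O+n*(m+.0096)+Rn[:,1]*dy,vel=.02); r.hold(.3); rep()
E
```

```text
[-0.0004     0.0005     0.0108925] [ 1.63  3.7  18.  ] 45.2917
[-0.0005     0.0006     0.0109925] [ 1.76  3.17 17.95] 45.8417
```

```bash
python3 - <<'E'
from h import *
r.hold(.3); print(telemetry.current_opening(),telemetry.current_finger_force()); print(r.sign_off())
E
```

```text
0.025709668273657966 51.094517866149545
the job is handed in; nothing more can be done
None
```

I pressed the three keys in order (large, medium, small), then snapped the canister past the catches onto the nipple, and handed in at about 46 s still gripping it and pressing at about 18 N with the mouth at nipple z ≈ 11 mm (sleeve fully down), judged from force and position readings, with no picture taken after the snap.

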